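Chock a rocking notions cabinet

ROBOT

A 6-joint arm with a two-finger parallel gripper is mounted at the origin on the work surface. World frame = base frame: x ahead of the robot, y to its left, z up, the work surface at z = 0. Lengths are in mm, angles in rad, forces in N, time in s.
With the tool pointing down it reaches from about 300 to 775 mm from the base axis. Payload 14.6 kg.
Tool frame: the origin (TCP) lies midway between the tips of the shut fingers; the grasp point (between the pads) lies 19 mm behind it (manip.tcp_to_grasp is the distance from the TCP to the grasp point, in mm); z points along the fingers, x is the direction in which the jaws open and shut, and the axes are right-handed (so a half turn about z gives the same grasp; the last joint's range is limited). The gripper opens to 94 mm and grips with 3 to 60 N. Pads are 16 mm wide; open, the fingers measure 119 mm over their backs; the gripper's body (75 mm by 177 mm) begins 78 mm behind the grasp point.
Start: joints at [-0.067, 0.3, 1.521, -0, 1.321, -0.067], TCP at [549.99, -0.002, 205.446] pointing down, gripper open.
Joint ranges: [-3.03, 3.03], [-0.79, 2.21], [0.23, 2.52], [-1.04, 4.18], [0, 3.07], [-2.55, 2.55]. Speed limits (rad/s): [2.22, 2.22, 2.57, 3.14, 3.14, 3.14].

INTERFACE

Orientations are given as [roll, pitch, yaw] about the fixed x, y, z axes, in that order (R = Rz(yaw) Ry(pitch) Rx(roll)).
In Python, from cell import manip gives the robot as it stands.
- The arm moves only by the tool arm_command, never from a script. Its argument "steps" is a list of rows, each a list of 3 entries, a list of its own where there are three numbers: the opening, from 0 (shut) to 1 (fully open), then the shift along the tool's x, y, z in cm, then the turn about the tool's z in rad. A call has 1 to 5 rows; each row shifts and turns the commanded pose from where the row before left it, along the tool's axes as they then stand; what a row does not reach is not made up. A row lasts 1/12 s, in which the tool goes at most 41.7 mm and 7.16 degrees, less where a joint would pass 70% of its speed; a pose out of reach is approached as far as the arm can. A call with a gripper value outside its range is refused whole. The fingers move at their own pace and stop on an object; "force" is the grip in N (left out, the last holds). Time passes only in rows, so rows that do not move let the fingers close. It gives the time, the measured TCP pose, the force and the opening at its end, in the units of the state.
- manip.read_state(): the state, without advancing time (a new reading comes with each control period).
- manip.camera(name): name is "scene" or "side" or "wrist"; returns (picture, depth): 480x640x3 uint8, red, green, blue; 480x640 float32, mm along the optical axis (not along the pixel's ray), 0 where there is no reading.
- manip.calibration(name): a dict with "fx", "fy", "cx", "cy" (pixels), "R" (3x3) and "t" (3): a world point X has camera coordinates R X + t; the wrist camera has in their place "tool_from_camera" (4x4, takes a point from camera to tool coordinates, whose origin is the TCP and whose axes are the tool frame's). Camera axes: x right, y down, z forward; pixel columns grow to the right and rows downward; lengths in mm; the calibration is good to about 2 mm. A picture is of the moment at which its call begins: read the wrist's pose just before it. calibration takes no time and is no camera call.
- manip.sign_off(): hands the job in, once; it reports no verdict.
The state is a dict: "clock": time; "joints": joint angles; "qd": joint speeds; "effort": joint torques, N m; "eef_pos": TCP position; "eef_rot": TCP orientation; "wrist_force": force on the tool from outside, world axes, zero at the start; "moment": the same for the moment, N m; "finger_gap": finger opening in mm.
Only numpy, scipy, OpenCV 4.12 (cv2) and the standard library are available. Lean on these libraries where they do the work, as an engineer would, in place of code of your own. Each camera call takes 0.05 s, during which the arm holds its last target.

TASK

The little four-drawer cabinet rocks, because the foot under its right front corner (as you look at the drawers) is worn short: push the wooden wedge along the table, thin end first and square to the drawer front, under that foot until it is tight. Test by pressing down firmly on the cabinet top above that foot, and push further if it still rocks. Only push and press with the fingertips: do not pinch or lift the wedge, jack the cabinet up or shove it along, leave everything else where it is, and finish clear with the wedge left tight in place.

Things in the scene. Friction and masses are not known exactly. Their poses are not given: they have to be found in the camera images.
- cabinet: White four-drawer cabinet, loose, 260 mm deep (x), 280 wide (y), 110 high, 4 kg; slides if pushed over about 16 N. Origin: middle of its footprint at table height; x runs from drawer front (x = -130) to back, y to the left as seen facing the drawers. Four black domed feet, 24 mm across, centres at x +-108, y +-120 mm, keep its underside 22 mm up; the one at (-108, -120) is worn.
- worn_corner (a point): Point on the cabinet's flat top, 110 mm above the table, straight above the worn foot's centre: where to press when testing. Unwedged, 2 to 5 N here rocks the cabinet down until the worn foot meets the table (4 to 7.5 mm); let go, it rocks back level. Test with some 8 N: with the wedge tight it gives less than 1.5 mm.
- worn_foot_spot (a point): Point straight below the worn foot's centre, at the level of the other feet's soles (table height). The worn foot's sole hangs 4 to 7.5 mm above it, differing each time, while the cabinet rests level on the other three; the dome's lowest point, straight above this one, is what rides up the wedge.
- wedge: Pale wooden wedge lying flat on the table before the drawers, 150 mm long (x), 40 wide (y), 40 g. Origin: middle of its underside; x points to the thin end. 14 mm thick at the square butt (x = -75), tapering evenly to 2 mm at the thin end (x = +75). Slides at about 0.3 N. Once it meets the foot the push needed rises steeply; at 4 to 8 N it is tight, and friction keeps it in.
- wedge_nose (a point): Middle of the wedge's thin end, on its underside (75 mm from the wedge's origin along its x). When the wedge is tight this lies about 25 to 80 mm past the worn foot's centre, according to how short the foot is.
- spool: Thread spool standing on the table, 36 mm across, 42 mm high; leave it alone. Origin at the centre of its underside.
- tape_roll: Roll of paper tape lying flat, 84 mm across, 24 mm high; leave it alone. Origin at the centre of its underside.
- button_jar: Clear jar with a metal lid, 60 mm across, 60 mm high; leave it alone. Origin at the centre of its underside.
- shears: Fabric shears lying flat, about 230 mm long (along their x), 120 mm wide at most over the finger loops, 12 mm high; leave them alone. Origin at the pivot, at table height.
- pin_tin: Round pin tin standing on the cabinet's top towards its back left corner, 71 mm across, 30 mm high; leave it alone. Origin at the centre of its underside.
Not all that is in view belongs to the job. Of the things shaped like the wedge, the wooden one is meant.

How it is judged:
By the outcome, as a careful person would: the job done as asked, in the order asked, and still so for the second after the job is handed in, with the robot touching nothing.
It also fails if it takes over 58 s, if anything falls off the work surface, if the arm or the gripper's body presses on something with over 40 N, if the wrist force passes 120 N, or if a joint passes its speed limit or range.

## Working session

There is one attempt and no reset: what is moved stays moved. The work goes in short steps, Python scripts to look and compute and a tool call to move; the robot and the scene stay as the last step left them, time stands still between calls to the robot, and variables do not carry over. Pictures are saved under pics/ and viewed, and the job is handed in when it is done.

Besides the shell and the picture viewer there is one more tool, called as name(argument=value, ...) on one line, values as JSON. arm_command: Moves the arm, as the interface text tells. Its arguments: {"type":"object","properties":{"steps":{"type":"array","items":{"type":"array"}},"force":{"type":"number"}},"required":["steps"]}

```bash
mkdir -p pics; ls
python3 - <<'E'
from cell import manip
import cv2, numpy as np
s=manip.read_state(); print(s)
for n in ["scene","side","wrist"]:
    p,d=manip.camera(n); cv2.imwrite(f"pics/{n}0.png",p[:,:,::-1]); np.savez(f"{n}0.npz",p=p,d=d)
    print(n,manip.calibration(n))
E
```

```text
pics
{'clock': 0.0, 'joints': array([-6.66147329e-02,  3.00470421e-01,  1.52157695e+00,  6.65671032e-06,
        1.32070403e+00, -6.66203011e-02]), 'qd': array([-0.00177498,  0.00055799,  0.00117413, -0.00014745,  0.00056402,
        0.00042859]), 'effort': array([-1.53750298e-03, -5.31805658e+01, -3.52735734e+01,  7.07558286e-02,
        2.43994006e-02, -4.79655944e-05]), 'eef_pos': array([5.49737606e+02, 8.21810281e-03, 2.04888454e+02]), 'eef_rot': array([-3.14150908e+00,  1.15574254e-03,  3.96529010e-06]), 'wrist_force': array([ 0.32994393, -0.34419872,  0.43347378]), 'moment': array([ 0.03301737, -0.05050317, -0.04553869]), 'finger_gap': 94.14656377951238}
scene {'fx': 597.6915968530227, 'fy': 597.6915968530227, 'cx': 325.261451869335, 'cy': 234.42362481828835, 'R': array([[ 1.52803905e-01,  9.88256305e-01, -6.65596252e-04],
       [ 7.37755348e-01, -1.14519592e-01, -6.65283631e-01],
       [-6.57546966e-01,  1.01166889e-01, -7.46590415e-01]]), 't': array([-120.48174955, -339.32528414, 1921.27166743])}
side {'fx': 563.0387497079131, 'fy': 563.0387497079131, 'cx': 325.18945925488896, 'cy': 238.51921349736054, 'R': array([[ 0.70848841, -0.70570735, -0.00461567],
       [-0.36589919, -0.36173282, -0.8574772 ],
       [ 0.60345833,  0.60920153, -0.51450126]]), 't': array([-381.90872404,  306.72250344,  942.35715773])}
wrist {'fx': 412.3583225108341, 'fy': 412.3583225108341, 'cx': 313.06055130969486, 'cy': 236.6990407272958, 'tool_from_camera': array([[ 9.99999262e-01, -1.10472567e-03,  5.04845044e-04,
        -6.43716512e-01],
       [ 9.28912535e-04,  9.63383251e-01,  2.68126552e-01,
        -7.83444320e+01],
       [-7.82565545e-04, -2.68125885e-01,  9.63383567e-01,
        -1.80105018e+02],
       [ 0.00000000e+00,  0.00000000e+00,  0.00000000e+00,
         1.00000000e+00]])}
```

View pics/scene0.png

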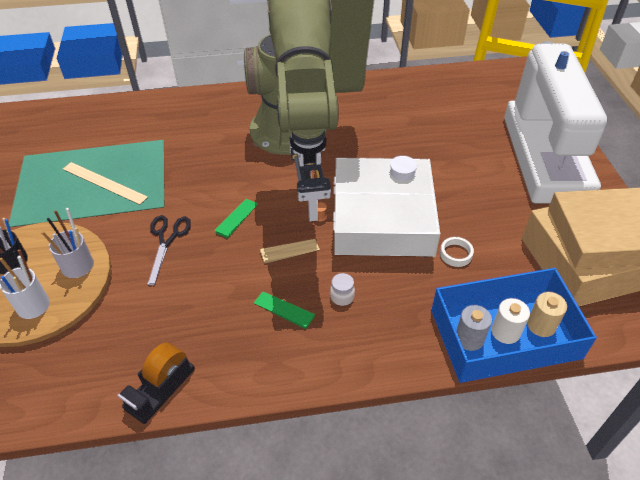

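View pics/side0.png

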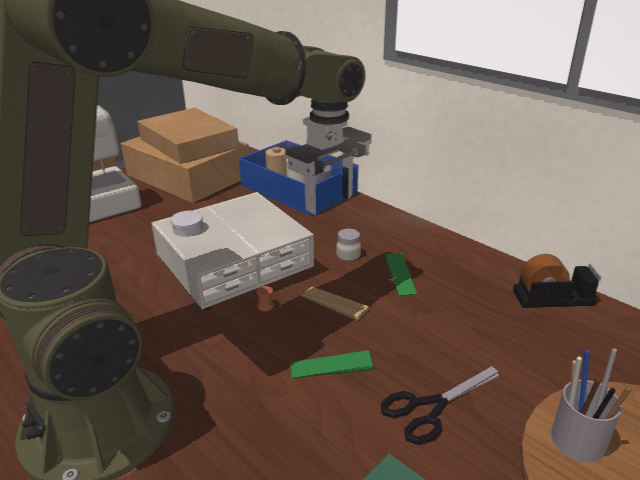

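View pics/wrist0.png

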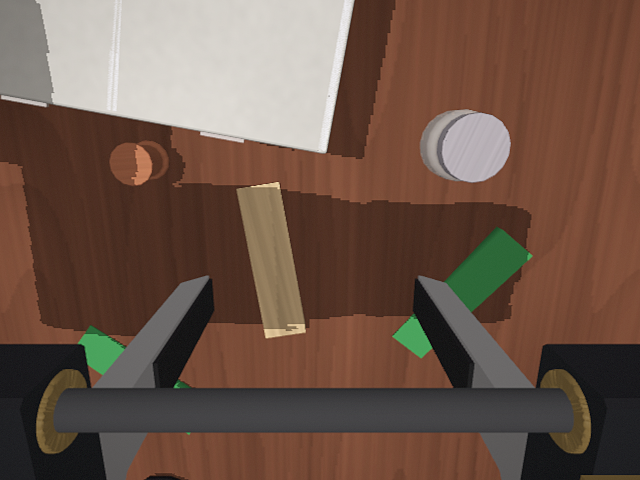

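The scene view shows the wooden wedge at about (290,250), green ones at (236,218) and (284,310), and a flat wooden strip on the mat at (105,182). The cabinet front faces left (−y), and its right front corner is at wrist pixel (327,152). Only the wrist-view piece at (270,260) is pale wood and lies before the drawers. I'll measure it and check it in a crop.

```bash
cat > h.py <<'E'
import numpy as np, cv2
from scipy.spatial.transform import Rotation as Ro
from cell import manip
def cloud(name,d,st=None):
    c=manip.calibration(name)
    v,u=np.mgrid[0:480,0:640]
    X=np.stack([(u-c['cx'])/c['fx']*d,(v-c['cy'])/c['fy']*d,d],-1)
    if name=='wrist':
        T=np.array(c['tool_from_camera']); X=X@T[:3,:3].T+T[:3,3]
        R=Ro.from_euler('xyz',st['eef_rot']).as_matrix()
        X=X@R.T+np.array(st['eef_pos'])
    else:
        X=(X-c['t'])@np.array(c['R'])
    X[d<=0]=np.nan
    return X
E
python3 - <<'E'
from h import *
st=dict(eef_pos=[549.74,0.008,204.89],eef_rot=[-3.14150908,1.156e-3,0])
cl={}
for n in ['wrist','scene','side']:
    z=np.load(n+'0.npz'); cl[n]=(z['p'],cloud(n,z['d'],st))
p,X=cl['wrist']
for q in [(327,150),(300,100),(100,60),(5,97),(352,0),(240,190),(278,185),(266,334),(303,329),(258,200),(284,320),(270,260),(130,165),(476,147),(350,240),(200,200)]:
    print(q,np.round(X[q[1],q[0]],1))
cv2.imwrite('pics/w_crop.png',cv2.resize(p[160:360,200:360,::-1],None,fx=3,fy=3,interpolation=cv2.INTER_NEAREST))
p=cl['side'][0]; cv2.imwrite('pics/s_crop.png',cv2.resize(p[180:340,140:400,::-1],None,fx=3,fy=3,interpolation=cv2.INTER_NEAREST))
# table + cabinet top
for n in cl:
    Z=cl[n][1][...,2]; P=cl[n][1]
    m=(P[...,0]>380)&(P[...,0]<720)&(P[...,1]>90)&(P[...,1]<480)&(abs(Z-110)<10)
    print(n,'top',m.sum(),np.nanmedian(Z[m]), 'table',np.nanmedian(Z[(abs(Z)<12)]))
    if m.sum()>100:
        r=cv2.minAreaRect(P[m][:,:2].astype(np.float32)); print(r, cv2.boxPoints(r))
E
```

```text
(327, 150) [561.9  53.6   0.6]
(300, 100) [540.9  91.8 109.3]
(100, 60) [417.  115.5 109.1]
(5, 97) [339.9  94.9  89.7]
(352, 0) [572.5 148.4 110.4]
(240, 190) [480.8  17.1   1.8]
(278, 185) [516.5  21.8   2.3]
(266, 334) [ 501.9 -125.8   14. ]
(303, 329) [ 539.  -120.2   14.3]
(258, 200) [497.8   8.3   5.5]
(284, 320) [ 520.1 -111.    12.8]
(270, 260) [507.5 -49.8   8. ]
(130, 165) [399.3  44.5  44.1]
(476, 147) [674.3  59.7  61.3]
(350, 240) [584.7 -31.6   2. ]
(200, 200) [442.5   7.5   1.1]
wrist top 31685 109.86935229224159 table 0.9120585397405137
((476.9314880371094, 119.6099624633789), (59.226932525634766, 193.849365234375), 89.9916763305664) [[380.0025    90.01058 ]
 [573.8519    89.982414]
 [573.8605   149.20935 ]
 [380.01105  149.23752 ]]
scene top 5563 109.14000089368912 table 0.14882375700574596
((474.2381896972656, 207.16622924804688), (258.6661376953125, 233.6812286376953), 80.10404968261719) [[336.90887   99.837616]
 [567.1133    59.677277]
 [611.5675   314.49484 ]
 [381.3631   354.65518 ]]
side top 4183 108.57601165061595 table -0.2700862973162682
((480.7514953613281, 204.48422241210938), (259.66998291015625, 210.6315155029297), 79.81146240234375) [[354.13025   95.325676]
 [561.44025   58.067528]
 [607.37274  313.64276 ]
 [400.06274  350.9009  ]]
```

View pics/w_crop.png

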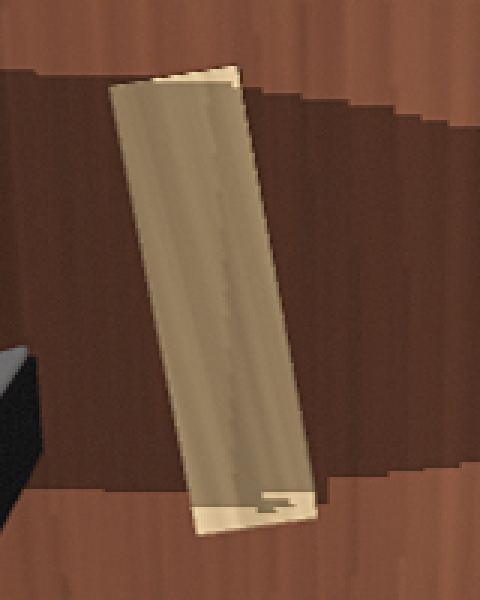

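View pics/s_crop.png

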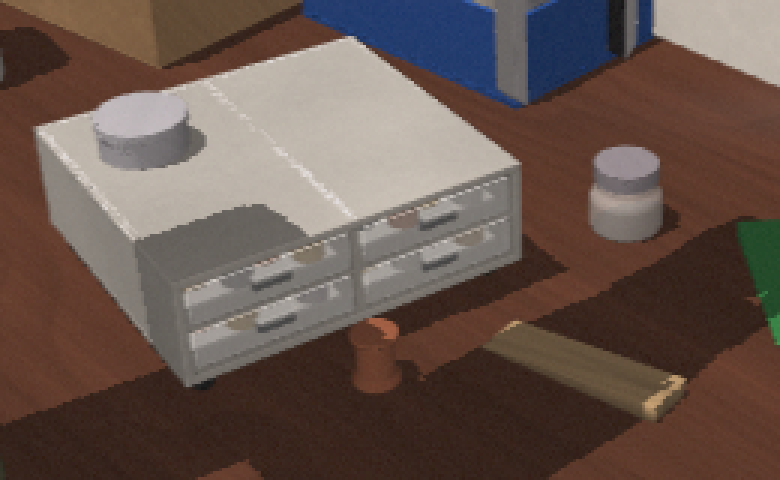

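```bash
cat >> h.py <<'E'
def fitline(P):
    vx,vy,x,y=cv2.fitLine(P.astype(np.float32),cv2.DIST_HUBER,0,.01,.01).ravel(); return np.array([vx,vy]),np.array([x,y])
def ray(name,uv,z,st=None):
    c=manip.calibration(name); r=np.array([(uv[0]-c['cx'])/c['fx'],(uv[1]-c['cy'])/c['fy'],1.])
    if name=='wrist':
        T=np.array(c['tool_from_camera']);R=Ro.from_euler('xyz',st['eef_rot']).as_matrix()
        o=R@T[:3,3]+np.array(st['eef_pos']); r=R@T[:3,:3]@r
    else:
        R=np.array(c['R']); o=-R.T@c['t']; r=R.T@r
    return o+r*(z-o[2])/r[2]
E
python3 - <<'E'
from h import *
st=dict(eef_pos=[549.74,0.008,204.89],eef_rot=[-3.14150908,1.156e-3,0])
z=np.load('wrist0.npz'); X=cloud('wrist',z['d'],st); top=abs(X[...,2]-110)<4
# front edge: last top pixel per column 60..320 ; right edge: last per row 5..145
fr=[ray('wrist',(u,np.nonzero(top[:240,u])[0].max()+.5),110,st)[:2] for u in range(60,320)]
ri=[ray('wrist',(np.nonzero(top[v,:420])[0].max()+.5,v),110,st)[:2] for v in range(5,145)]
d1,p1=fitline(np.array(fr)); d2,p2=fitline(np.array(ri))
print('front ang',np.degrees(np.arctan2(d1[1],d1[0])),'right ang',np.degrees(np.arctan2(d2[1],d2[0])))
t=np.linalg.solve(np.c_[d1,-d2],p2-p1); print('corner wrist',p1+t[0]*d1)
c=[ray('wrist',q,zz,st)[:2] for q,zz in [((237,188),2),((279.5,182),2),((265,338.5),14),((305.5,332.5),14)]]
print(np.round(c,1)); n=(c[0]+c[1])/2; b=(c[2]+c[3])/2
print('nose',n,'butt',b,'len',np.linalg.norm(n-b),'ang',np.degrees(np.arctan2(*(n-b)[::-1])),'w',np.linalg.norm(c[0]-c[1]),np.linalg.norm(c[2]-c[3]))
# jar, spool, green in wrist: heights between; wood colour in scene/side
for n in ['scene','side']:
    zz=np.load(n+'0.npz'); Y=cloud(n,zz['d']); 
    m=(Y[...,2]>104)&(Y[...,2]<114)&(Y[...,0]>300)&(Y[...,0]<640)&(Y[...,1]>40)&(Y[...,1]<400)
    r=cv2.minAreaRect(Y[m][:,:2].astype(np.float32)); print(n,r)
    m=(Y[...,2]>3)&(Y[...,2]<20)&(Y[...,0]>470)&(Y[...,0]<560)&(Y[...,1]>-150)&(Y[...,1]<30)
    r=cv2.minAreaRect(Y[m][:,:2].astype(np.float32)); print(n,r)
for nm,q in [('spool',(130,163)),('jar',(476,147))]:
    print(nm,X[q[1],q[0]])
E
```

```text
front ang -10.169982 right ang 79.85708
corner wrist [557.87695   58.379665]
[[ 478.1   19. ]
 [ 517.9   24.6]
 [ 500.8 -130.8]
 [ 541.4 -124.2]]
nose [498.00593322  21.80658145] butt [ 521.10260072 -127.48661932] len 151.06924188406367 ang 98.7943250696085 w 40.189859884778265 41.19297763989171
scene ((446.0950012207031, 210.8853759765625), (259.95477294921875, 288.8498229980469), 79.89115142822266)
scene ((516.0465087890625, -60.15357208251953), (87.86961364746094, 180.81277465820312), 1.811511516571045)
side ((444.55352783203125, 207.56881713867188), (266.4084777832031, 282.9999694824219), 79.79753112792969)
side ((515.4307250976562, -65.90400695800781), (167.83468627929688, 79.29602813720703), 88.18941497802734)
spool [398.96004822  46.04655144  42.92395447]
jar [674.3253432   59.69802905  61.33226237]
```

arm_command(steps=[[0, [0, 0, 0], 0.0885], [0, [0, 0, 0], 0.0885], [0, [-2.7, 1.3, 2], 0], [0, [-2.8, 1.3, 2], 0], [0, [-2.8, 1.3, 2], 0]], force=10)

```text
clock: 0.57
eef_pos: [460.0, -23.9, 144.3]
eef_rot: [3.142, 0.0, -0.177]
wrist_force: [1.1, 0.4, 0.1]
finger_gap: 64.0
```

arm_command(steps=[[0, [0, 0, 3], 0], [0, [0, 0, 3], 0], [0, [0, 0, 3], 0], [0, [0, 0, 2], 0], [0, [0, 0, 0], 0]])

```text
clock: 0.98
eef_pos: [459.2, -23.5, 32.0]
eef_rot: [3.141, 0.006, -0.177]
wrist_force: [-0.2, 0.6, -0.5]
finger_gap: 30.9
```

arm_command(steps=[[0, [0, 0, 0.6], 0], [0, [0, 0, 0.6], 0], [0, [0, 0, 0.6], 0], [0, [0, 0, 0.6], 0], [0, [0, 0, 0.1], 0]])

```text
clock: 1.4
eef_pos: [461.3, -23.8, 10.0]
eef_rot: [3.142, 0.0, -0.177]
wrist_force: [-1.0, -0.4, -0.8]
finger_gap: 0.9
```

arm_command(steps=[[0, [0, 0, 0.4], 0], [0, [0, 0, 0.3], 0], [0, [0, 0, 0], 0]])

```text
clock: 1.65
eef_pos: [461.3, -23.8, 3.1]
eef_rot: [3.142, 0.0, -0.177]
wrist_force: [-0.6, -0.1, -0.1]
finger_gap: 0.6
```

```bash
cat > snap.py <<'E'
import sys
from h import *
tag=sys.argv[1]
for n in sys.argv[2:]:
    st=manip.read_state(); p,d=manip.camera(n); cv2.imwrite(f"pics/{n}{tag}.png",p[:,:,::-1]); np.savez(f"{n}{tag}.npz",p=p,d=d,eef_pos=st['eef_pos'],eef_rot=st['eef_rot'])
    print(n,st['clock'],st['eef_pos'],st['wrist_force'])
E
python3 snap.py 1 wrist
```

```text
wrist 1.65 [461.25731615 -23.76072359   3.0684211 ] [-0.63529149 -0.07622132 -0.11295168]
```

View pics/wrist1.png

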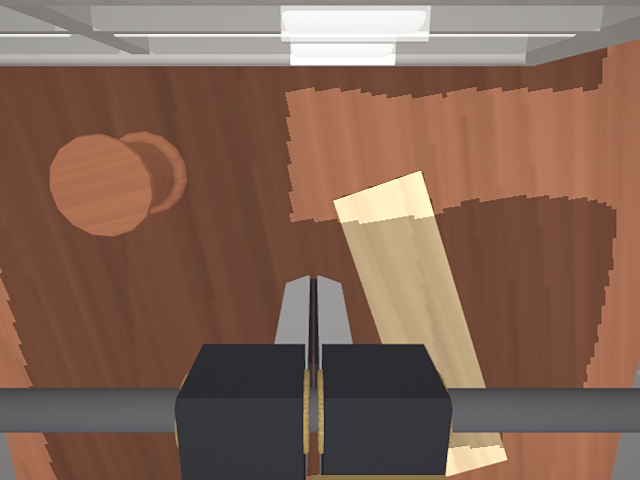

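arm_command(steps=[[0, [0.7, 0, 0], 0], [0, [0.5, 0, 0], 0], [0, [0.5, 0, 0], 0], [0, [0.5, 0, 0], 0], [0, [0.4, 0, 0], 0]])

```text
clock: 2.12
eef_pos: [487.7, -28.5, 3.5]
eef_rot: [-3.142, -0.0, -0.177]
wrist_force: [-1.2, -0.8, 0.6]
finger_gap: 0.8
```

```bash
python3 snap.py 2 wrist
```

```text
wrist 2.1167 [487.7099847  -28.46660415   3.50698411] [-1.2331576  -0.75484863  0.6031299 ]
```

View pics/wrist2.png

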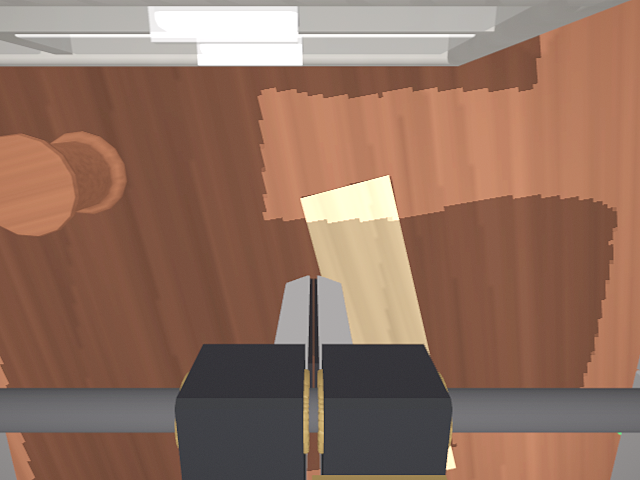

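```bash
cat >> h.py <<'E'
a=np.radians(79.85); EX=np.array([np.cos(a),np.sin(a)]); EY=np.array([-EX[1],EX[0]]); FOOT=np.array([542.4,83.5])
def cab(p): d=np.array(p[:2])-FOOT; return np.array([d@EX,d@EY])
def load(n,tag):
    z=np.load(f'{n}{tag}.npz'); return z['p'],z['d'],dict(eef_pos=z['eef_pos'],eef_rot=z['eef_rot'])
E
python3 - <<'E'
from h import *
p,d,st=load('wrist','2')
L,R=[ray('wrist',q,2,st) for q in [(301,198),(389,176)]]
nose=(L+R)[:2]/2; e=(R-L)[:2]; ang=np.degrees(np.arctan2(e[1],e[0]))+90
B=ray('wrist',(455,468),14,st); 
print(L,R,np.linalg.norm(e),ang, B, np.degrees(np.arctan2(*(R-B)[1::-1])),np.linalg.norm((R-B)[:2]))
print('nose cab',cab(nose),'tcp cab',cab(st['eef_pos']))
E
```

```text
[489.87020227  17.47831325   2.        ] [529.71712927  20.23741019   2.        ] 39.942336028324874 93.96097516413393 [ 541.76212233 -130.12049726   14.        ] 94.58011592283204 150.8395909249853
nose cab [-69.37655122  20.70442501] tcp cab [-119.85209263   34.10269949]
```

arm_command(steps=[[0, [0.5, 0, 0], 0], [0, [0.4, 0, 0], 0], [0, [0.1, 0, 0], 0], [0, [-0.5, 0, 0], 0], [0, [-0.5, 0, 0], 0]])

```text
clock: 2.58
eef_pos: [486.5, -28.3, 3.3]
eef_rot: [3.142, 0.0, -0.177]
wrist_force: [0.2, 0.1, -0.2]
finger_gap: 0.3
```

```bash
python3 snap.py 3 wrist side
```

```text
wrist 2.5833 [486.49528622 -28.2940038    3.26449473] [ 0.15038085  0.10940317 -0.15744355]
side 2.6333 [485.45692625 -28.06213239   3.14253255] [ 0.52532247 -0.46267426 -0.75162985]
```

View pics/wrist3.png

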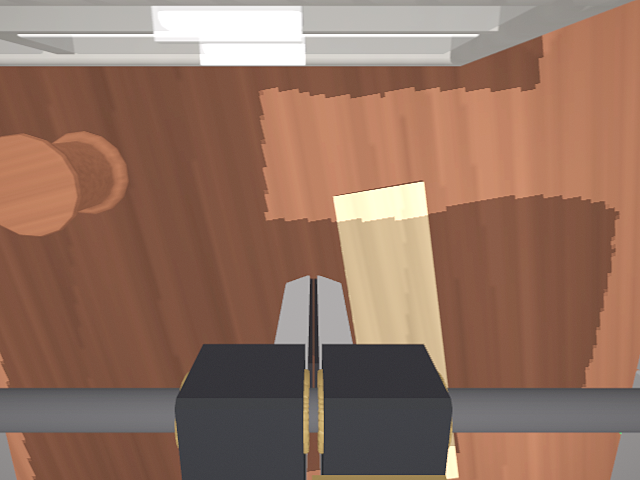

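View pics/side3.png

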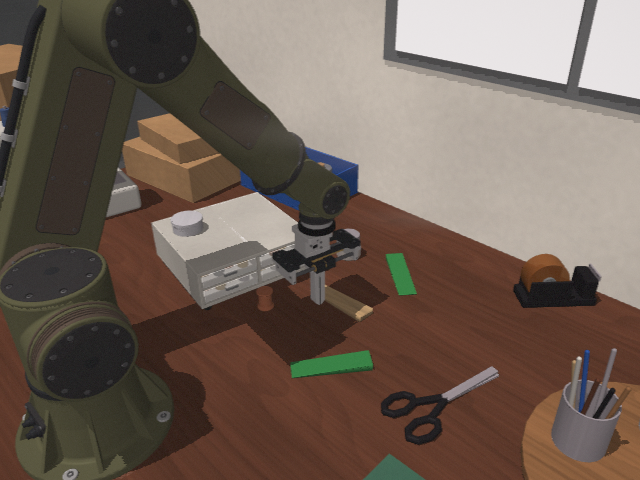

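```bash
cat > wm.py <<'E'
from h import *
import sys
def wm(tag,l,r,b=None):
    p,d,st=load('wrist',tag)
    L,R=[ray('wrist',q,2,st) for q in [l,r]]; e=(R-L)[:2]
    print('ang rel',np.degrees(np.arctan2(e[1],e[0]))+90-79.85,'w',np.linalg.norm(e),'nose cab',cab((L+R)/2))
    if b:
        B=ray('wrist',b,14,st); print('side ang rel',np.degrees(np.arctan2(*(R-B)[1::-1]))-79.85,'len',np.linalg.norm((R-B)[:2]),'rbutt cab',cab(B))
    print('tcp cab',cab(st['eef_pos']))
E
python3 -c "
from wm import *
wm('3',(333.5,196),(424,181.5),(458,478))"
```

```text
ang rel 9.163686689337823 w 40.273200461704135 nose cab [-70.1525924    6.96581357]
side ang rel 9.445080122859139 len 151.53738199193234 rbutt cab [-216.42877066  -37.78140039]
tcp cab [-119.89625472   35.32880429]
```

Run:
```python
from h import *
z=np.load('scene0.npz'); p=z['p'].astype(int); Y=cloud('scene',z['d'])
m=(p[...,1]>p[...,0]+40)&(p[...,1]>p[...,2]+40)&(Y[...,0]>450)&(abs(Y[...,2])<25)
print(m.sum(),cv2.boxPoints(cv2.minAreaRect(Y[m][:,:2].astype(np.float32))))
```

```text
909 [[ 628.6646   -132.99321 ]
 [ 665.9665   -162.70265 ]
 [ 761.4118    -42.86554 ]
 [ 724.1099    -13.156097]]
```

arm_command(steps=[[0, [0, 0, -2], 0], [0, [0, 0, -2], 0], [0, [2.8, 2.5, 0], 0], [0, [2.9, 2.5, 0], 0], [0, [2.8, 2.5, 0], 0]])

```text
clock: 3.1
eef_pos: [558.4, -118.2, 44.2]
eef_rot: [3.141, -0.001, -0.176]
wrist_force: [0.5, -0.5, -0.2]
finger_gap: 0.4
```

arm_command(steps=[[0, [0.8, 0.8, 0], 0], [0, [0, 0, 1.5], 0], [0, [0, 0, 1.5], 0], [0, [0, 0, 0.8], 0], [0, [0, 0, 0.1], 0]])

```text
clock: 3.52
eef_pos: [562.9, -126.1, 2.9]
eef_rot: [-3.141, 0.003, -0.177]
wrist_force: [-0.1, 0.4, -1.2]
finger_gap: 0.6
```

```bash
python3 snap.py 4 wrist
```

```text
wrist 3.5167 [ 562.92468027 -126.14186497    2.89511724] [-0.14260577  0.3748401  -1.15429902]
```

View pics/wrist4.png

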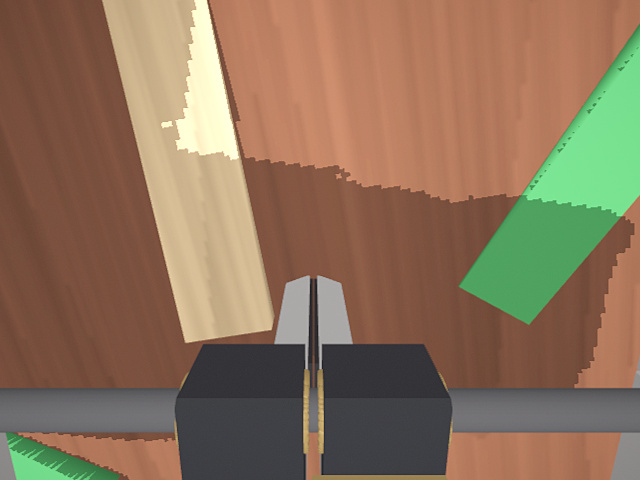

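arm_command(steps=[[0, [-0.7, 0, 0], 0], [0, [-0.5, 0, 0], 0], [0, [-0.5, 0, 0], 0], [0, [-0.5, 0, 0], 0], [0, [0, 0, 0], 0]])

```text
clock: 3.98
eef_pos: [541.6, -122.4, 4.9]
eef_rot: [3.142, -0.0, -0.177]
wrist_force: [0.2, 0.2, 0.4]
finger_gap: 0.4
```

```bash
python3 snap.py 5 wrist
```

```text
wrist 3.9833 [ 541.56632607 -122.39990638    4.90833492] [0.21173353 0.2364707  0.36249489]
```

View pics/wrist5.png

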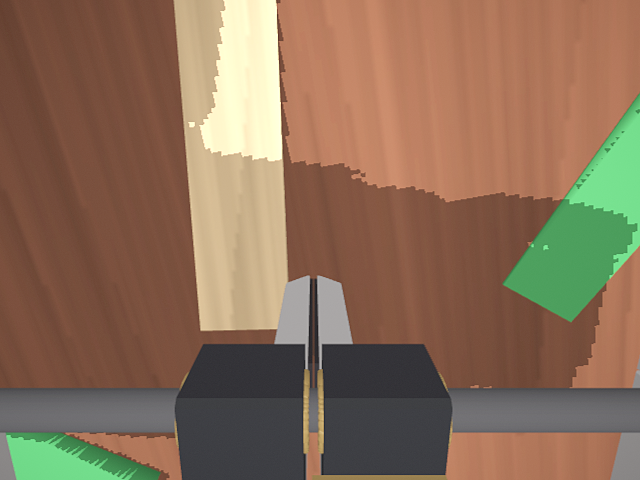

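```bash
cat >> wm.py <<'E'
def edges(tag,rows,thr=90):
    p,d,st=load('wrist',tag); X=cloud('wrist',d,st); q=p.astype(int)
    # wood: brightness of blue relative to red
    w=(q[...,2]>0.5*q[...,0])&(q[...,1]>0.72*q[...,0])&(q[...,1]<1.0*q[...,0])&(X[...,2]>1)&(X[...,2]<17)
    Ls=[];Rs=[]
    for v in rows:
        u=np.nonzero(w[v,100:500])[0]+100
        if len(u)<20: continue
        Ls.append(cab(X[v,u.min()+1])); Rs.append(cab(X[v,u.max()-1]))
    for nm,P in(('L',Ls),('R',Rs)):
        P=np.array(P); dd,p0=fitline(P); dd=dd*np.sign(dd[0]); an=np.degrees(np.arctan2(dd[1],dd[0]))
        print(nm,'ang rel',round(an,2),'l at s=-200:',p0[1]+dd[1]/dd[0]*(-200-p0[0]),' at -70:',p0[1]+dd[1]/dd[0]*(-70-p0[0]),'n',len(P))
    return st
E
python3 -c "
from wm import *
st=edges('5',range(5,260,5)); print(cab(st['eef_pos']))
for q in [(200,331),(286,329)]: print(cab(ray('wrist',q,14,st)))
st=edges('4',range(5,260,5))
"
```

```text
L ang rel 1.32 l at s=-200: 16.487677  at -70: 19.482122 n 51
R ang rel 0.0 l at s=-200: nan  at -70: nan n 51
[-202.82444009  -35.46424905]
[-217.09933018   17.14767942]
[-216.13340976  -22.38942325]
L ang rel 9.63 l at s=-200: 4.8504343  at -70: 26.911015 n 51
R ang rel 9.61 l at s=-200: -35.38685  at -70: -13.365429 n 51wm.py:21: RuntimeWarning: invalid value encountered in scalar divide
  print(nm,'ang rel',round(an,2),'l at s=-200:',p0[1]+dd[1]/dd[0]*(-200-p0[0]),' at -70:',p0[1]+dd[1]/dd[0]*(-70-p0[0]),'n',len(P))
```

arm_command(steps=[[0, [-0.2, 0, 0], 0], [0, [0, 0, 0], 0], [0, [0.6, 0, 0], 0], [0.1, [0.6, 0, 0], 0], [0.1, [0, 0, -2], 0]])

```text
clock: 4.45
eef_pos: [551.7, -124.1, 21.7]
eef_rot: [-3.141, 0.005, -0.177]
wrist_force: [0.2, 0.3, -0.6]
finger_gap: 9.0
```

arm_command(steps=[[0.1, [0, 0, -2], 0], [0.1, [-2.2, 1.6, 0], 0], [0.1, [-2.2, 1.5, 0], 0], [0.1, [0, 0, 2], 0], [0.1, [0, 0, 1], 0]])

```text
clock: 4.87
eef_pos: [503.1, -147.6, 13.6]
eef_rot: [-3.142, 0.0, -0.178]
wrist_force: [0.5, 0.1, -0.5]
finger_gap: 9.5
```

arm_command(steps=[[0.1, [0, 0, 0.9], 0], [0.1, [0, 0, 0], 0]])

```text
clock: 5.03
eef_pos: [503.1, -146.7, 3.6]
eef_rot: [-3.141, 0.003, -0.177]
wrist_force: [0.5, -0.6, 0.1]
finger_gap: 9.2
```

```bash
python3 snap.py 6 wrist; python3 -c "
from wm import *
st=edges('6',range(30,250,5)); print(cab(st['eef_pos']))"
```

```text
wrist 5.0333 [ 503.13483782 -146.67133893    3.58738219] [ 0.53331548 -0.57013157  0.07685024]
L ang rel 0.5 l at s=-200: 17.596302  at -70: 18.739319 n 44
R ang rel 0.51 l at s=-200: -21.336018  at -70: -20.176456 n 44
[-233.48863889   -1.91147509]
```

View pics/wrist6.png

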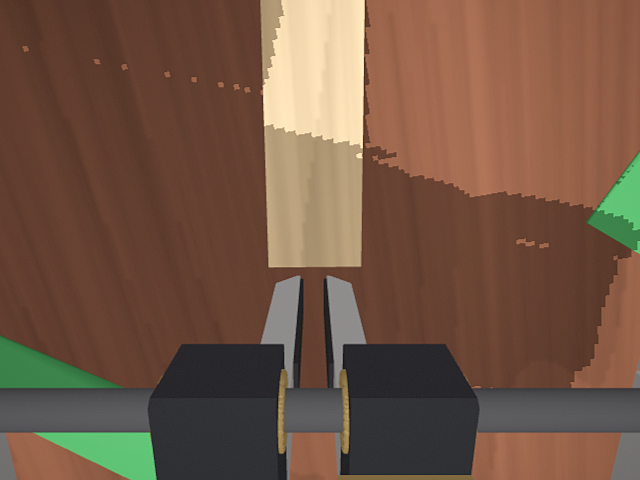

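arm_command(steps=[[0.1, [0, -0.7, 0], 0], [0.1, [0, -0.5, 0], 0], [0.1, [0, -0.7, 0], 0], [0.1, [0, -0.7, 0], 0], [0.1, [0, -0.7, 0], 0]])

```text
clock: 5.5
eef_pos: [509.5, -113.7, 5.8]
eef_rot: [3.142, -0.0, -0.177]
wrist_force: [-0.0, -0.2, -0.2]
finger_gap: 9.3
```

arm_command(steps=[[0.1, [0, -0.7, 0], 0], [0.1, [0, -0.7, 0], 0], [0.1, [0, -0.7, 0], 0], [0.1, [0, -0.7, 0], 0], [0.1, [0, -0.4, 0], 0]])

```text
clock: 5.92
eef_pos: [514.9, -82.2, 5.5]
eef_rot: [-3.142, 0.0, -0.177]
wrist_force: [-0.7, -0.6, -0.3]
finger_gap: 9.1
```

```bash
python3 snap.py 7 wrist; python3 -c "
from wm import *
st=edges('7',range(70,250,5)); print(cab(st['eef_pos']))"
```

```text
wrist 5.9167 [514.9488032  -82.19445261   5.46134936] [-0.68557343 -0.57288023 -0.3143592 ]
L ang rel 0.0 l at s=-200: 18.051622  at -70: 18.061407 n 36
R ang rel -0.19 l at s=-200: -20.48224  at -70: -20.92246 n 36
[-167.93890524   -2.1780583 ]
```

View pics/wrist7.png

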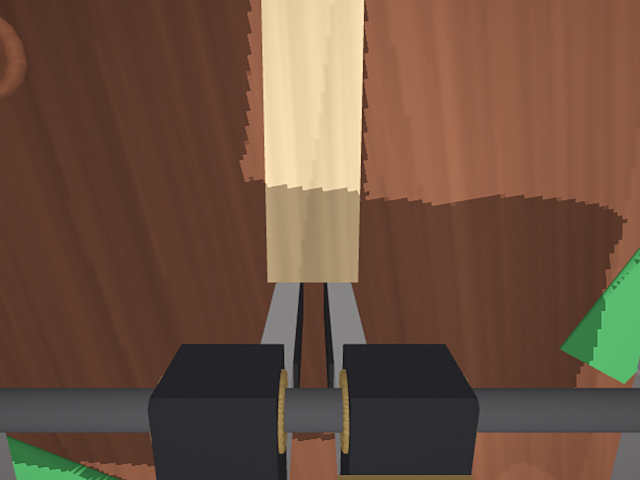

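arm_command(steps=[[0.1, [0, -0.6, 0], 0], [0.1, [0, -0.6, 0], 0], [0.1, [0, -0.6, 0], 0], [0.1, [0, -0.6, 0], 0], [0.1, [0, -0.5, 0], 0]])

```text
clock: 6.38
eef_pos: [520.0, -53.9, 5.4]
eef_rot: [-3.142, -0.0, -0.177]
wrist_force: [-0.4, -0.2, 0.7]
finger_gap: 9.4
```

arm_command(steps=[[0.1, [0, -0.2, 0], 0], [0.1, [0, -0.2, 0], 0], [0.1, [0, -0.2, 0], 0], [0.1, [0, -0.2, 0], 0], [0.1, [0, -0.2, 0], 0]])

```text
clock: 6.8
eef_pos: [521.7, -44.6, 5.4]
eef_rot: [-3.142, 0.0, -0.177]
wrist_force: [-0.1, 0.0, -0.7]
finger_gap: 9.9
```

arm_command(steps=[[0.1, [0, -0.2, 0], 0], [0.1, [0, -0.2, 0], 0], [0.1, [0, -0.2, 0], 0], [0.1, [0, -0.2, 0], 0], [0.1, [0, 0, 0], 0]])

```text
clock: 7.22
eef_pos: [523.1, -36.6, 5.4]
eef_rot: [3.142, 0.0, -0.177]
wrist_force: [-0.5, -0.4, -0.5]
finger_gap: 9.4
```

arm_command(steps=[[0.1, [0, -0.2, 0], 0], [0.1, [0, -0.2, 0], 0], [0.1, [0, -0.2, 0], 0], [0.1, [0, 0, 0], 0]])

```text
clock: 7.55
eef_pos: [524.2, -31.0, 5.4]
eef_rot: [3.141, 0.0, -0.177]
wrist_force: [0.1, -2.1, -0.2]
finger_gap: 9.4
```

arm_command(steps=[[0.1, [0, -0.2, 0], 0], [0.1, [0, -0.2, 0], 0], [0.1, [0, -0.2, 0], 0], [0.1, [0, 0, 0], 0]])

```text
clock: 7.88
eef_pos: [525.2, -25.4, 5.4]
eef_rot: [3.141, 0.0, -0.177]
wrist_force: [-1.7, -4.6, 0.4]
finger_gap: 9.3
```

arm_command(steps=[[0.1, [0, -0.2, 0], 0], [0.1, [0, -0.2, 0], 0], [0.1, [0, -0.1, 0], 0], [0.1, [0, 0, 0], 0]])

```text
clock: 8.22
eef_pos: [526.1, -20.9, 5.4]
eef_rot: [3.14, -0.0, -0.177]
wrist_force: [-0.5, -10.4, -1.0]
finger_gap: 9.3
```

arm_command(steps=[[0.1, [0, 0.2, 0], 0], [0.1, [0, 0.8, 0], 0], [0.1, [0, 1.0, 0], 0], [0.1, [0, 0, 0], 0]])

```text
clock: 8.55
eef_pos: [522.3, -41.2, 5.4]
eef_rot: [-3.142, 0.0, -0.178]
wrist_force: [-0.5, 1.0, 0.1]
finger_gap: 9.7
```

```bash
python3 snap.py 8 wrist side scene
```

```text
wrist 8.55 [522.29356426 -41.21945811   5.43421324] [-0.48673024  0.99550736  0.09109333]
side 8.6 [522.41282794 -40.65562809   5.47276062] [0.51571304 0.01026625 0.63500773]
scene 8.65 [522.50804577 -40.22720363   5.48489636] [-0.09317176 -0.15814583  0.6425906 ]
```

View pics/wrist8.png

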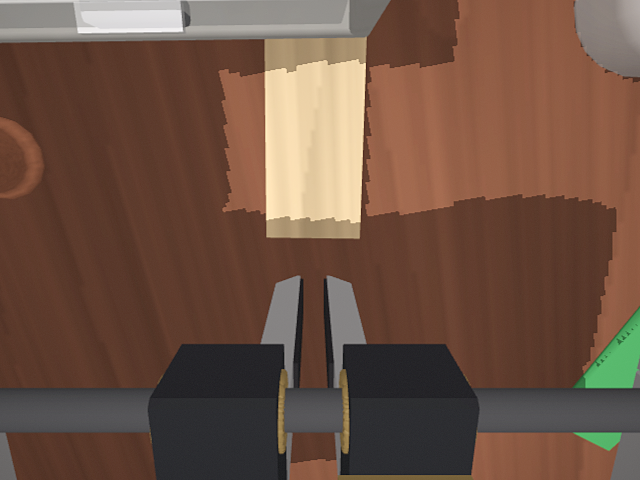

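View pics/side8.png

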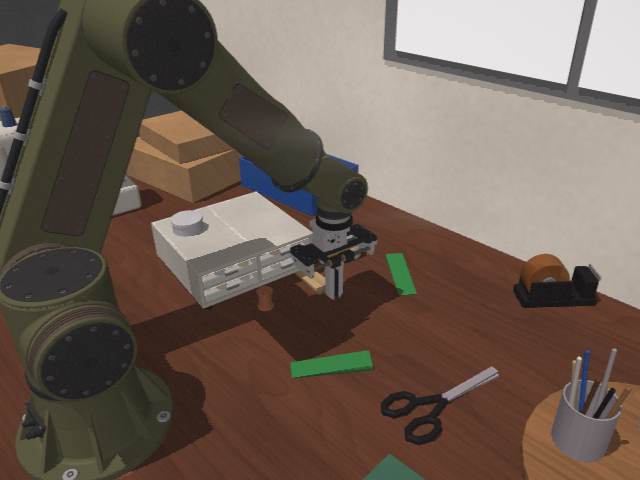

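arm_command(steps=[[0, [0, 0.5, -2.5], 0], [0, [0, 0, -4], 0], [0, [0, 0, -4], 0], [0, [0, 0, -4], 0], [0, [0, -1, 0], 0]])

```text
clock: 9.12
eef_pos: [526.2, -35.7, 158.0]
eef_rot: [-3.141, -0.011, -0.178]
wrist_force: [1.1, 0.0, 0.6]
finger_gap: 0.5
```

arm_command(steps=[[0, [-0.1, -4, 0], 0], [0, [-0.1, -4, 0], 0], [0, [0, -4, 0], 0], [0, [0, 0, 0], 0]])

```text
clock: 9.45
eef_pos: [542.9, 89.3, 150.3]
eef_rot: [-3.14, -0.0, -0.172]
wrist_force: [0.2, -0.0, -0.7]
finger_gap: 0.2
```

```bash
python3 -c "
from wm import *
s=manip.read_state(); print(s['eef_pos'],cab(s['eef_pos']),s['wrist_force'])
p,d,st=load('wrist','8')
print(cab(ray('wrist',(267,238),14,st)),cab(ray('wrist',(360,238),14,st)))
for t in '0','8':
  z=np.load(f'scene{t}.npz'); Y=cloud('scene',z['d']); m=(Y[...,2]>104)&(Y[...,2]<114)&(Y[...,0]>300)&(Y[...,0]<640)&(Y[...,1]>40)&(Y[...,1]<400)
  print(cv2.minAreaRect(Y[m][:,:2].astype(np.float32)))
z0,z8=[np.load(f'side{t}.npz')['p'].astype(int) for t in '08']
"; python3 snap.py 9 wrist
```

```text
[542.86539431  89.32378984 150.27940264] [5.81466067 0.56819124] [ 0.2303638  -0.03885766 -0.66255398]
[-96.34389456  18.30484107] [-96.42322918 -21.88726889]
((446.0950012207031, 210.8853759765625), (259.95477294921875, 288.8498229980469), 79.89115142822266)
((447.2933654785156, 212.83963012695312), (260.3135986328125, 285.9073791503906), 80.59207916259766)
wrist 9.45 [542.86539431  89.32378984 150.27940264] [ 0.2303638  -0.03885766 -0.66255398]
```

View pics/wrist9.png

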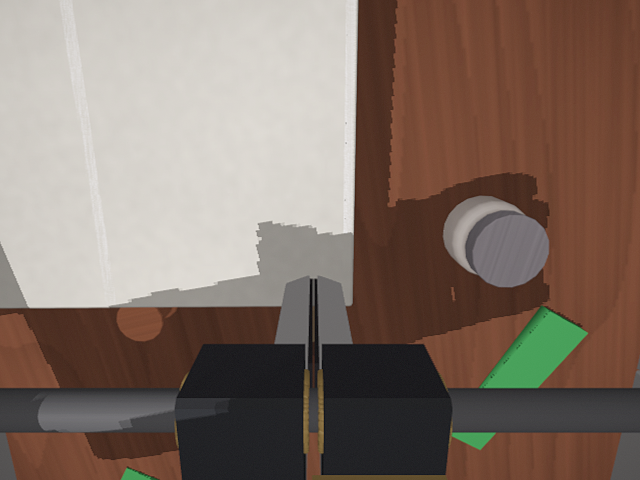

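```bash
python3 -c "
from wm import *
p,d,st=load('wrist','9'); X=cloud('wrist',d,st); top=abs(X[...,2]-110)<6
fr=[ray('wrist',(u,np.nonzero(top[:340,u])[0].max()+.5),110,st)[:2] for u in range(40,250)]
ri=[ray('wrist',(np.nonzero(top[v,:420])[0].max()+.5,v),110,st)[:2] for v in range(5,270)]
d1,p1=fitline(np.array(fr)); d2,p2=fitline(np.array(ri))
print(np.degrees(np.arctan2(d1[1],d1[0])),np.degrees(np.arctan2(d2[1],d2[0])))
t=np.linalg.solve(np.c_[d1,-d2],p2-p1); c=p1+t[0]*d1; print('corner',c, 'foot',c+22*EX+20*EY)
print([np.round(X[v,u],1) for u,v in [(280,270),(200,250),(340,20),(60,30),(60,280)]])
s=manip.read_state(); print(s['eef_pos'],s['eef_rot'])
"
```

```text
-9.5687685 80.51018
corner [560.70135   61.673115] foot [544.89132721  86.8533257 ]
[array([523.5,  90.5, 111.3]), array([481.7, 109.5, 110.3]), array([576.7, 210.8, 111.6]), array([442.5, 229.9, 111.3]), array([399.1, 106.1, 110.9])]
[542.54936293  86.78109564 150.04577021] [-3.14131303e+00  1.90964608e-04 -1.72637675e-01]
```

```bash
python3 snap.py 10 wrist scene side; python3 -c "
from wm import *
p,d,st=load('wrist','10'); X=cloud('wrist',d,st); top=abs(X[...,2]-110)<6
fr=[ray('wrist',(u,np.nonzero(top[:340,u])[0].max()+.5),110,st)[:2] for u in range(40,250)]
ri=[ray('wrist',(np.nonzero(top[v,:420])[0].max()+.5,v),110,st)[:2] for v in range(5,270)]
d1,p1=fitline(np.array(fr)); d2,p2=fitline(np.array(ri))
print(np.degrees(np.arctan2(d1[1],d1[0])),np.degrees(np.arctan2(d2[1],d2[0])))
t=np.linalg.solve(np.c_[d1,-d2],p2-p1); c=p1+t[0]*d1; print('corner',c, 'foot',c+22*EX+20*EY)
for t in '0','8','10':
  for cam in 'scene','side':
    z=np.load(cam+t+'.npz'); Y=cloud(cam,z['d'])
    top=(abs(Y[...,2]-109)<5)
    # back edge: y max per x bin ; left/right edge
    P=Y[top]; P=P[(P[:,0]>300)&(P[:,0]<660)&(P[:,1]>40)&(P[:,1]<420)]
    q=(P[:,:2]-FOOT)@np.c_[EX,EY]
    def edge(k,sgn,o,lo,hi,n=12):
        r=[]
        for a0 in np.linspace(lo,hi,n+1)[:-1]:
            m=(q[:,o]>=a0)&(q[:,o]<a0+(hi-lo)/n)
            if m.sum()>3: r.append((a0,np.percentile(sgn*q[m,k],98)*sgn))
        r=np.array(r); return np.polyfit(r[:,0],r[:,1],1)
    print(t,cam,'back',edge(0,1,1,20,240),'left',edge(1,1,0,60,200),'right',edge(1,-1,0,80,220),'z',np.median(P[:,2]))
a=[np.load(f'scene{t}.npz')['p'][140:280,320:460] for t in ('0','10')]
cv2.imwrite('pics/cmp.png',np.hstack([cv2.resize(x[:,:,::-1],None,fx=2.8,fy=2.8,interpolation=0) for x in a]))
"
```

```text
wrist 9.5 [542.54936293  86.78109564 150.04577021] [-0.17660567 -0.77311118  0.00306808]
scene 9.55 [542.41954828  85.02375783 150.02741679] [ 1.54042112 -0.63159126 -0.39597244]
side 9.6 [542.37548457  83.84405996 150.05400295] [ 0.68628029 -0.09337788 -0.28346453]
-9.963104 80.55263
corner [560.5665   60.66369] foot [544.75650055  85.84389958]
0 scene back [8.39350550e-03 2.32331477e+02] left [ -0.71418027 301.58985311] right [-3.78650258e-04 -2.07428057e+01] z 109.15575718130474
0 side back [ -0.26212482 240.83712817] left [2.23209850e-02 2.52595515e+02] right [ -0.01572078 -11.87522923] z 108.5538312040123
8 scene back [-5.18990866e-03  2.35453939e+02] left [ -0.74398694 305.68355632] right [ 5.58191519e-03 -2.18287656e+01] z 109.44493343078723
8 side back [ -0.27133602 242.27357689] left [1.51133561e-02 2.53031794e+02] right [-6.87843071e-03 -1.38016043e+01] z 108.8673074035219
10 scene back [7.63066051e-04 2.36045331e+02] left [ -0.71989944 302.26782456] right [ 2.04556600e-02 -2.37636821e+01] z 109.39368439528937
10 side back [ -0.28188611 243.99010566] left [2.63020175e-02 2.52186316e+02] right [-5.15638244e-03 -1.44450579e+01] z 108.86488030317857
```

View pics/cmp.png

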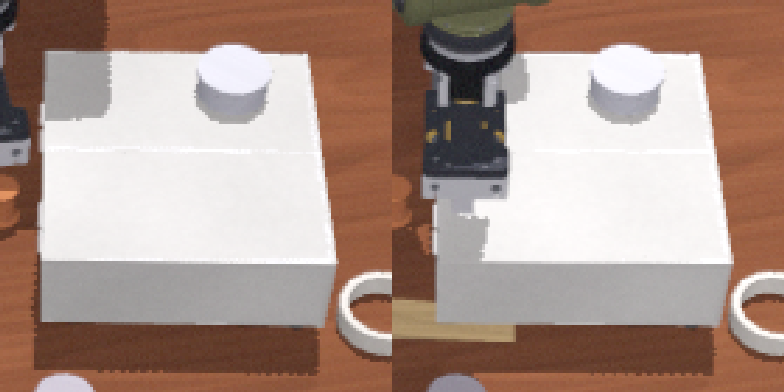

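```bash
cat > reg.py <<'E'
import cv2,numpy as np,sys
def reg(cam,t0,t1,r):
    y0,y1,x0,x1=r
    g=[cv2.cvtColor(np.load(f'{cam}{t}.npz')['p'],cv2.COLOR_RGB2GRAY)[y0:y1,x0:x1].astype(np.float32) for t in(t0,t1)]
    W=np.eye(2,3,dtype=np.float32)
    try:
        cc,W=cv2.findTransformECC(g[0],g[1],W,cv2.MOTION_TRANSLATION,(3,200,1e-6)); return np.round(W[:,2],2),round(cc,4)
    except Exception as e: return 'fail'
E
python3 -c "
from reg import *
for t in '8','10':
  print('tin',reg('scene','0',t,(150,190,380,445)),'cab back right corner',reg('scene','0',t,(225,265,415,445)),'back edge',reg('scene','0',t,(190,230,415,450)),'tape',reg('scene','0',t,(235,270,437,480)),'lower front corner',reg('scene','0',t,(235,262,325,345)))
  print('side tin',reg('side','0',t,(205,240,165,210)),'left lower front',reg('side','0',t,(270,305,190,235)),'leftback',reg('side','0',t,(220,250,145,175)),'spool',reg('side','0',t,(282,312,250,280)))
"
```

```text
tin (array([0.33, 0.08], dtype=float32), 0.9956) cab back right corner (array([ 0.64, -0.18], dtype=float32), 0.9844) back edge (array([ 0.84, -0.77], dtype=float32), 0.9785) tape (array([0.03, 0.02], dtype=float32), 0.9949) lower front corner fail
side tin (array([-0.07, -0.16], dtype=float32), 0.9965) left lower front (array([ 0.82, -0.65], dtype=float32), 0.9964) leftback (array([-0.22, -0.14], dtype=float32), 0.9919) spool (array([-1.16, -0.12], dtype=float32), 0.8825)
tin (array([0.37, 0.02], dtype=float32), 0.9959) cab back right corner (array([ 0.64, -0.24], dtype=float32), 0.9773) back edge (array([ 0.95, -0.11], dtype=float32), 0.9989) tape (array([0.03, 0.  ], dtype=float32), 0.9952) lower front corner (array([-0.32,  4.74], dtype=float32), 0.4222)
side tin (array([-0.09, -0.18], dtype=float32), 0.9975) left lower front (array([ 0.9 , -0.66], dtype=float32), 0.9926) leftback (array([-0.08,  0.06], dtype=float32), 0.9967) spool (array([-1.15, -0.2 ], dtype=float32), 0.8873)
```

arm_command(steps=[[0, [0.1, -0.2, 1], 0], [0, [0, 0, 1], 0], [0, [0, 0, 1], 0], [0, [0, 0, 0.6], 0], [0, [0, 0, 0], 0]])

```text
clock: 10.07
eef_pos: [543.1, 84.9, 112.4]
eef_rot: [3.141, 0.003, -0.178]
wrist_force: [-0.8, -0.2, -0.0]
finger_gap: 0.4
```

arm_command(steps=[[0, [0, 0, 0.1], 0], [0, [0, 0, 0.1], 0], [0, [0, 0, 0], 0]])

```text
clock: 10.32
eef_pos: [544.1, 85.4, 112.6]
eef_rot: [-3.141, -0.0, -0.177]
wrist_force: [-0.1, -0.1, 0.0]
finger_gap: 0.5
```

arm_command(steps=[[0, [0, 0, 0.1], 0], [0, [0, 0, 0], 0]])

```text
clock: 10.48
eef_pos: [544.0, 85.4, 111.6]
eef_rot: [-3.142, -0.0, -0.177]
wrist_force: [-0.0, -0.0, 0.9]
finger_gap: 0.3
```

arm_command(steps=[[0, [0, 0, 0.05], 0], [0, [0, 0, 0.05], 0], [0, [0, 0, 0], 0]])

```text
clock: 10.73
eef_pos: [543.9, 85.4, 110.4]
eef_rot: [3.142, 0.0, -0.177]
wrist_force: [0.5, 0.3, -0.2]
finger_gap: 0.6
```

arm_command(steps=[[0, [0, 0, 0.05], 0], [0, [0, 0, 0], 0]])

```text
clock: 10.9
eef_pos: [544.0, 85.4, 110.2]
eef_rot: [-3.142, -0.0, -0.177]
wrist_force: [-0.9, -0.1, 4.2]
finger_gap: 0.2
```

arm_command(steps=[[0, [0, 0, 0.05], 0], [0, [0, 0, 0], 0]])

```text
clock: 11.07
eef_pos: [544.1, 85.4, 110.1]
eef_rot: [-3.141, -0.001, -0.177]
wrist_force: [-3.6, -0.4, 8.2]
finger_gap: 0.6
```

arm_command(steps=[[0, [0, 0, 0.02], 0], [0, [0, 0, 0], 0], [0, [0, 0, 0], 0], [0, [0, 0, 0], 0]])

```text
clock: 11.4
eef_pos: [544.1, 85.4, 110.0]
eef_rot: [-3.141, -0.001, -0.177]
wrist_force: [-4.5, -1.0, 9.5]
finger_gap: 0.3
```

arm_command(steps=[[0, [0, 0, -0.1], 0], [0, [0, 0, -0.5], 0], [0, [0, 0, -3], 0], [0, [0, 0, -4], 0], [0, [0, 0, 0], 0]])

```text
clock: 11.82
eef_pos: [546.3, 85.7, 192.3]
eef_rot: [-3.139, -0.009, -0.177]
wrist_force: [1.1, 0.0, 1.1]
finger_gap: 0.4
```

arm_command(steps=[[0, [0, 3, 0], 0], [0, [0, 3.5, 0], 0], [0, [0, 3.5, 0], 0], [0, [0, 2, 0], 0], [0, [0, 0, 0], 0]])

```text
clock: 12.23
eef_pos: [522.3, -35.8, 185.5]
eef_rot: [3.141, -0.0, -0.18]
wrist_force: [0.2, -0.4, 0.8]
finger_gap: 0.6
```

```bash
python3 snap.py 11 wrist side scene
```

```text
wrist 12.2333 [522.3455595  -35.76831416 185.49940916] [ 0.17203255 -0.37021027  0.80937509]
side 12.2833 [522.69261587 -34.13450446 185.49148117] [-1.05936416 -0.61859113  0.00720067]
scene 12.3333 [522.8752254  -32.98925849 185.41756687] [0.73505263 0.93590206 0.29866771]
```

View pics/wrist11.png

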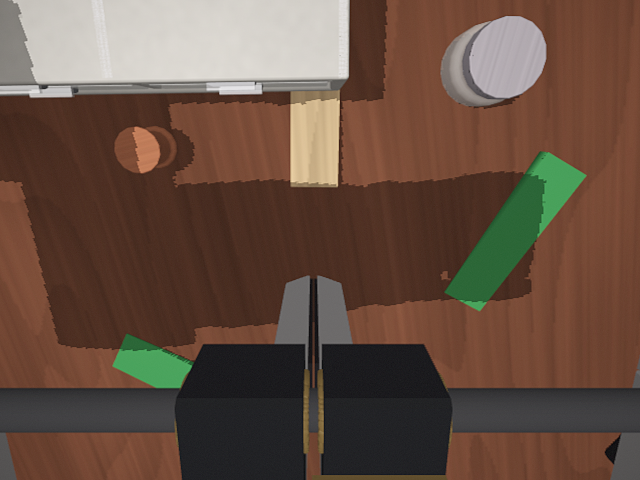

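View pics/side11.png

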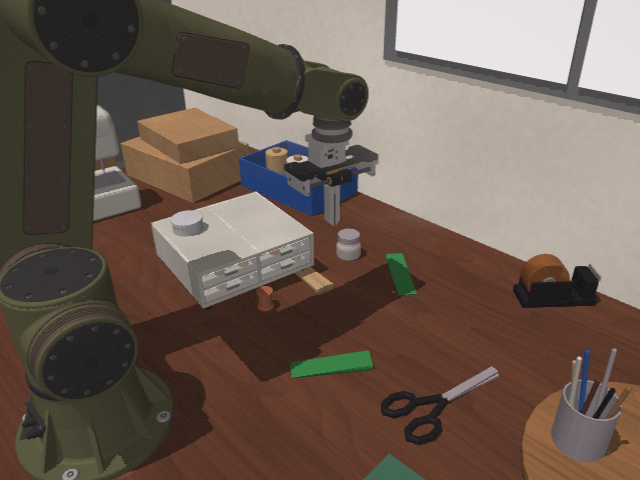

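```bash
python3 snap.py 12 wrist side scene; python3 -c "
from wm import *
from reg import *
p,d,st=load('wrist','12'); X=cloud('wrist',d,st); top=abs(X[...,2]-110)<4
fr=[ray('wrist',(u,np.nonzero(top[:240,u])[0].max()+.5),110,st)[:2] for u in range(60,320)]
ri=[ray('wrist',(np.nonzero(top[v,:400])[0].max()+.5,v),110,st)[:2] for v in range(5,70)]
d1,p1=fitline(np.array(fr)); d2,p2=fitline(np.array(ri))
print(np.degrees(np.arctan2(d1[1],d1[0])),np.degrees(np.arctan2(d2[1],d2[0])))
t=np.linalg.solve(np.c_[d1,-d2],p2-p1); print('corner',p1+t[0]*d1)
z=st; print(z)
edges('12',range(110,180,3))
for q,r in [((0,0),(0,0))]: pass
print('spool',reg('side','0','12',(282,312,250,280)),'jar',reg('side','0','12',(228,262,333,365)),'shears',reg('side','0','12',(365,445,380,500)))
print('tin',reg('scene','0','12',(150,190,380,445)),'back edge',reg('scene','0','12',(190,230,415,450)),'BR corner',reg('scene','0','12',(225,265,415,445)),'FR corner',reg('scene','0','12',(215,262,325,352)))
S=np.array([X[v,u] for v in range(130,172) for u in range(110,165) if abs(X[v,u][2]-43)<2]); print('spool top centre',S[:,:2].min(0),S[:,:2].max(0))
z0=np.load('wrist0.npz'); X0=cloud('wrist',z0['d'],dict(eef_pos=[549.74,0.008,204.89],eef_rot=[-3.14150908,1.156e-3,0])); m=(abs(X0[...,2]-43)<2)&(X0[...,0]<430)&(X0[...,1]<80)&(X0[...,0]>370); S=X0[m]; print(S[:,:2].min(0),S[:,:2].max(0))
"
```

```text
wrist 12.3833 [522.96530923 -32.30210723 185.36870653] [-0.216906    0.832411    0.38516364]
side 12.4333 [522.9967439  -31.94405773 185.30054444] [-0.31469873  0.17177755 -0.13174052]
scene 12.4833 [523.01238848 -31.75686529 185.26249844] [ 0.4694445  -0.07403349  0.32437371]
-9.572248 80.61493
corner [560.609     60.730396]
{'eef_pos': array([522.96530923, -32.30210723, 185.36870653]), 'eef_rot': array([-3.14138529e+00, -2.75183429e-04, -1.77238456e-01])}
L ang rel -1.66 l at s=-200: 21.212246  at -70: 17.441189 n 24
R ang rel -0.76 l at s=-200: -19.467695  at -70: -21.190664 n 24
spool (array([-0.91, -0.21], dtype=float32), 0.9481) jar (array([0.  , 0.02], dtype=float32), 0.9998) shears (array([-0.01,  0.  ], dtype=float32), 0.9996)
tin (array([0.34, 0.05], dtype=float32), 0.9968) back edge (array([ 0.91, -0.1 ], dtype=float32), 0.9987) BR corner (array([ 0.64, -0.23], dtype=float32), 0.9818) FR corner (array([ 2.11, -0.  ], dtype=float32), 0.8398)
spool top centre [381.94466768  30.40945122] [417.46764793  62.59612651]
[381.92028831  27.60224167] [417.4393717   62.76345423]
```

```bash
python3 -c "
from cell import manip
print(manip.sign_off())"
```

```text
the job is handed in; nothing more can be done
None
```

The wooden wedge is tight under the worn right-front foot, and the cabinet no longer rocks there. The job took about 12.5 s and is handed in.

- **Turning and pushing:** I turned the wedge square with two side pushes of the shut fingertips. Then I pushed its butt under the foot until its nose was about 52 mm past the foot's centre.
- **Press test:** pressing above the worn foot, the top gave about 0.3 mm by the fingertip height. I went up to 8.2 N, then held 9.5 N. No further push was needed.
- **Final state:** the arm is clear, about 185 mm up. The jar, shears and tape roll show no shift in the images. The spool's side-camera match was poorer because of shadows, but the wrist depth puts it where it was.

Two results were less clean:
- **Push force:** the last 5 mm raised the push to about 10 N, past the 4–8 N that counts as tight. It stayed under the 16 N at which the cabinet slides.
- **Cabinet movement:** its right-front corner still seems to have moved about 3 mm and turned about 0.6°. The wedge is therefore 1–2° off square to the drawer front. The images cannot separate that shift cleanly from a slight lift.

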